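Stow the reference tile and present the sample panel to the label reader

TASK

The label reader has just been calibrated: lay the white reference tile in the open drawer without dropping it, and slide the drawer fully shut. Then pick up the glass sample panel - the one with a small notch in one corner, which marks its label end - by its plain un-notched end, and hold it level, label side still up, with the notched end reaching straight into the reader from its open side, centred under the lens and half-way between lens and base, touching nothing. Finish while still holding it there, and leave the blank panel, tape roll, tin lid and spatula where they are.

Things in the scene. Friction and masses are not known exactly. Their poses are not given: they have to be found in the camera images.
- tile_center (a point): centre of the loose white ceramic reference tile, a square slab 50 x 50 x 12 mm (75 g) lying flat on the bench; x and y along its sides, z up, 6 mm above its underside
- unit_drawer0 (a joint): how far the drawer of the low white cabinet is open, in m: 0 fully shut, starts 0.10 to 0.13 (stop at 0.134). It slides freely (about 1 N friction), stays where it is left, and is shut by pushing its front or handle away from the robot
- unit_drawer0_handle (a point): middle of the drawer's horizontal steel bar handle (110 mm long, about 10 mm thick), 47 mm above the bench; moves with the drawer. Axes are the cabinet's: -x is the way the drawer opens (towards the robot), +x pushes it shut, y along the front. The drawer's front face lies 35 mm to +x of this point; the front and wall behind it are 21 mm thick together
- drawer_floor (a point): centre of the drawer's inner floor, 22 mm above the bench; moves with the drawer, axes as for the handle. Inner space 155 mm in x, 178 mm in y; side walls rise 27 mm above it, the front 52 mm. The cabinet (200 x 220 x 85 mm high) covers the rear: at opening j (m) the uncovered floor runs from x = -77 mm to -83 mm + j from here
- panel_center (a point): centre of the loose sample panel lying flat, label side up: a glass plate 160 x 45 x 8 mm (about 70 g), clear in the middle, both 36 mm ends frosted and alike, except that the label end (+x) has one corner (+x, +y) cut away by a 12 x 12 mm square notch. x along its length towards the label end, z up (label side), 4 mm above its underside
- panel_label (a point): centre of the label: middle of the sample panel's notched frosted end, 62 mm along +x from the panel's centre, half-way through its thickness
- blank_center (a point): centre of the blank panel, same size and look as the sample panel but with no notch; lies flat on the bench, not to be moved
- reader_focus (a point): where the label's centre belongs: on the lens axis of the fixed reader, 80 mm above the bench, half-way between lens mouth (147 mm) and base plate (12 mm high, 120 x 100 mm, a white ring marks the axis). Open side -x (to the robot), z up. Column at the back from 53 mm to +x; head 56 mm wide, from 28 mm to -x of the axis to the column, 155 to 190 mm high
- tape: roll of masking tape, ring 100 mm across, 24 mm high, lying flat; origin at the centre of its underside; bystander
- tin_lid: round metal tin lid 66 mm across, 6 mm high, lying flat between reader and cabinet; origin at the centre of its underside; bystander
- paddle: mixing spatula 200 mm long lying on the bench, bystander; its x runs along it
Things that resemble listed ones, but are neither listed nor needed, are in the scene too. What is meant by the part that bears tile_center is not orange, and is the larger of those in its own colour. Leave any pink look-alike of the part that bears panel_center alone.

How it is judged:
By the outcome, as a careful person would: the job done as asked, in the order asked, and still so for the second after the job is handed in, while the arm keeps its last pose, push and grip.
It also fails if it takes over 67 s, if anything falls off the work surface, if the arm or the gripper's body presses on something with over 40 N, if the wrist force passes 120 N, or if a joint passes its speed limit or range.

ROBOT

A 6-joint arm with a two-finger parallel gripper is mounted at the origin on the work surface. World frame = base frame: x ahead of the robot, y to its left, z up, the work surface at z = 0. Lengths are in m, angles in degrees, forces in N, time in s.
With the tool pointing down it reaches from about 0.375 to 0.75 m from the base axis. Payload 9 kg.
Tool frame: the origin (TCP) lies where the fingers leave the gripper's body, on its centre line; the fingertips stand 73 mm ahead of it and the grasp point (between the pads) lies 54 mm ahead of it (robot.tip_reach is the distance from the TCP to the fingertips, in m); z points along the fingers, y is the line along which they close (so a half turn about z gives the same grasp; the last joint's range is limited). The gripper opens to 85 mm and grips with 20 to 120 N. Pads are 22 mm wide; open, the fingers measure 114 mm over their backs; the gripper's body (76 mm by 85 mm) begins 54 mm behind the grasp point. The pads swing forward as they close: fully open they stand 13 mm farther back than shut.
Start: joints at [61.324, 5.964, 5.575, 89.605, 0, 77.527], TCP at [0.167, 0.576, 0.304] pointing down, gripper open.
Joint ranges: [-171.21, 171.21], [-48.23, 106.86], [-62.78, 66.21], [-105.2, 120.99], [-86.42, 89.51], [-180, 180]. Speed limits (degrees/s): [127.2, 127.2, 147.25, 180, 180, 180].

INTERFACE

Orientations are given as [roll, pitch, yaw] about the fixed x, y, z axes, in that order (R = Rz(yaw) Ry(pitch) Rx(roll)).
In Python, from plant import robot gives the robot as it stands. Calls block until the motion is done:
- robot.move_pose(position, orientation): joint-space move of the TCP to a pose.
- robot.line_to(position, vel=0.15, rotation=None, guard=None): straight line of the TCP; rotation=None keeps the orientation; vel is the mean speed in m/s. With guard (N) it stops when the force on the tool has changed by that much, and returns True; else False.
- robot.goto_joints(angles): joint-space move.
- robot.set_gripper(opening): finger opening in m; the grip force is fixed at half the most; returns when the fingers have stopped.
- robot.pause(seconds).
- robot.ik(position, orientation): joint angles nearest the present ones, or None.
- robot.observe(): the state.
- robot.grab_frame(name): name is "side" or "top"; returns the picture (400x640x3 uint8, blue, green, red); there is no depth.
- robot.get_calibration(name): a dict with "vertical_fov" (degrees; the focal length in pixels is half the picture's height over the tangent of half this angle, whatever the lens; pixels are square), "cx", "cy" (the principal point, pixels), "rvec" (rotation vector, rad) and "tvec" (3), from world to camera coordinates, as OpenCV has them. Camera axes: x right, y down, z forward; pixel columns grow to the right and rows downward; lengths in m; the calibration is good to about 2 mm. A picture is of the moment at which its call begins. get_calibration takes no time and is no camera call.
A pose or a line that the arm cannot do raises robot.IKError and nothing moves.
- robot.job_done(): hands the job in; it is judged then, once.
The state is a dict: "time": time; "q": joint angles; "qvel": joint speeds; "joint_torque": joint torques, N m; "tool_pos": TCP position; "tcp_rot": TCP orientation; "ft_force": force on the tool from outside, world axes, zero at the start; "torque": the same for the moment, N m; "gripper_width": finger opening in m; "gripper_force": force on a finger pad.
Only numpy, scipy, OpenCV 4.12 (cv2) and the standard library are available. Lean on these libraries where they do the work, as an engineer would, in place of code of your own. Each camera call takes 0.05 s, during which the arm holds its last target. There are 200 camera calls.

## Working session

There is one attempt and no reset: what is moved stays moved. The work goes in short steps, each a Python script; the robot and the scene stay as the last script left them, time stands still between calls to the robot, and variables do not carry over. Pictures are saved under pics/ and viewed, at most 10 in all, crops included, and the job is handed in when it is done.

```bash
ls; mkdir -p pics; python3 - <<'E'
from plant import robot
import cv2
for n in("side","top"):
    cv2.imwrite(f"pics/{n}0.png",robot.grab_frame(n)); print(robot.get_calibration(n))
o=robot.observe();print(o)
E
```

```text
pics
{'vertical_fov': 51.06729497195924, 'cx': 316.39460447908175, 'cy': 196.2313585898125, 'rvec': array([ 0.23574977, -2.86039689,  1.06872771]), 'tvec': array([0.42953881, 0.14150854, 1.05728166])}
{'vertical_fov': 57.52788768174616, 'cx': 317.17438950533534, 'cy': 196.74191980121358, 'rvec': array([ 2.15635394, -2.10433612,  0.20064015]), 'tvec': array([-0.04779118,  0.45746413,  1.17720401])}
{'time': 0.1, 'q': array([ 6.13239766e+01,  5.99463506e+00,  5.53253563e+00,  8.96053340e+01,
       -2.77675468e-03,  7.75259831e+01]), 'qvel': array([ 0.02277589, -0.06131264,  0.16274435, -0.11625478,  0.12353066,
        0.01212062]), 'joint_torque': array([ 5.69404554e-03, -5.58202529e+01,  5.04723608e+01,  1.28686146e-02,
       -2.79973601e-04, -2.68227092e-05]), 'tool_pos': array([0.16731854, 0.57597491, 0.30321559]), 'tcp_rot': array([-1.79933559e+02, -1.18542028e-02,  1.63797988e+02]), 'ft_force': array([ 0.62805284,  0.30283293, -0.27602755]), 'torque': array([ 0.01278766,  0.00055392, -0.06823768]), 'gripper_force': 0.0, 'gripper_width': 0.08543924891394676}
```

View pics/top0.png

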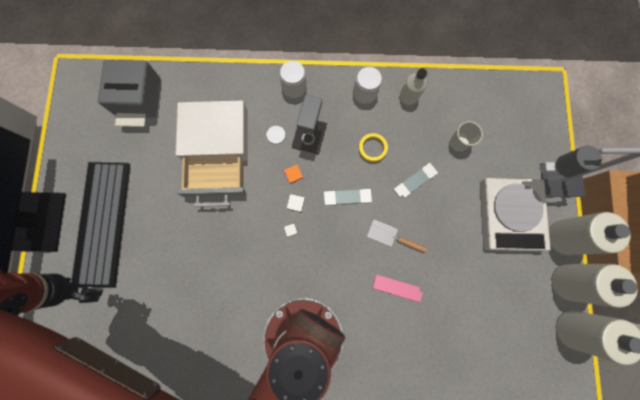

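View pics/side0.png

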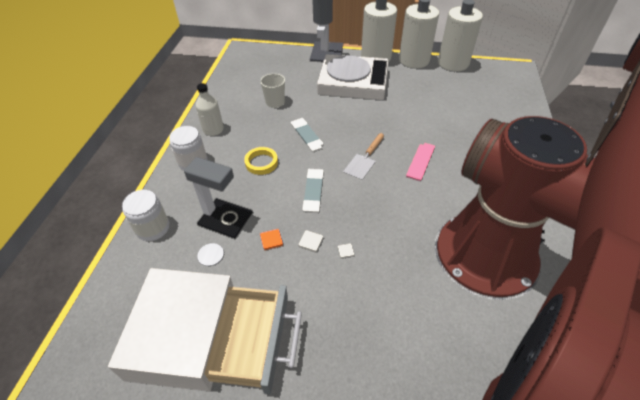

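The top view shows the cabinet at about (210,150) with its handle at (212,206). The tile candidates are (296,203), large white, and (291,230), small white. The panels are at (348,197) and (416,180), the reader ring at (308,139), the lid at (276,134) and the tape at (373,147). I'll enlarge the details.

```bash
cat > h.py <<'E'
import numpy as np, cv2
from plant import robot
def cam(n):
    c=robot.get_calibration(n); f=200/np.tan(np.radians(c["vertical_fov"]/2))
    K=np.array([[f,0,c["cx"]],[0,f,c["cy"]],[0,0,1]]); return K,cv2.Rodrigues(np.array(c["rvec"]))[0],np.array(c["tvec"]).ravel()
def ray(n,uv,z):
    K,R,t=cam(n); d=R.T@np.linalg.solve(K,[*uv,1]); o=-R.T@t
    return o+d*(z-o[2])/d[2]
def proj(n,P):
    K,R,t=cam(n); return cv2.projectPoints(np.atleast_2d(np.float64(P)),cv2.Rodrigues(R)[0],t,K,None)[0][:,0]
def crop(im,x0,y0,x1,y1,s): return cv2.resize(im[y0:y1,x0:x1],None,fx=s,fy=s,interpolation=cv2.INTER_CUBIC)
E
python3 - <<'E'
from h import *
t=cv2.imread("pics/top0.png");s=cv2.imread("pics/side0.png")
a=crop(t,265,90,445,240,4.4)[:600,:800]
cv2.imwrite("pics/c1.png",crop(t,270,110,445,240,4.5)); cv2.imwrite("pics/c2.png",crop(s,180,110,360,260,4))
for n,uv,z in [("top",(296,203),.012),("side",(311,241),.012),("top",(308,139),.012),("side",(230,218),.012),("top",(276,134),.006),("side",(210,254),.006),("top",(373,147),.024),("side",(261,160),.024)]: print(n,uv,ray(n,uv,z).round(4))
E
```

```text
top (296, 203) [0.4403 0.035  0.012 ]
side (311, 241) [0.4423 0.044  0.012 ]
top (308, 139) [6.701e-01 5.000e-04 1.200e-02]
side (230, 218) [0.672  0.0042 0.012 ]
top (276, 134) [0.6877 0.1147 0.006 ]
side (210, 254) [0.6895 0.1197 0.006 ]
top (373, 147) [ 0.6428 -0.2271  0.024 ]
side (261, 160) [ 0.6421 -0.2151  0.024 ]
```

View pics/c1.png

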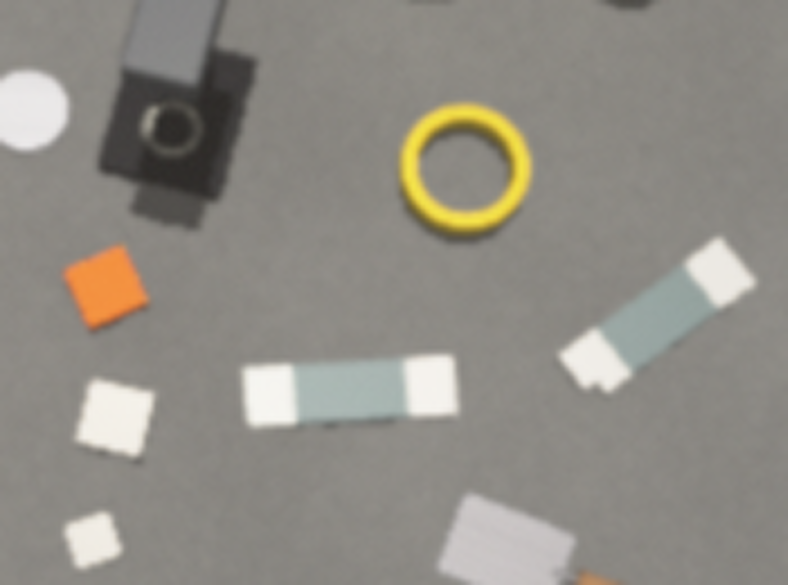

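View pics/c2.png

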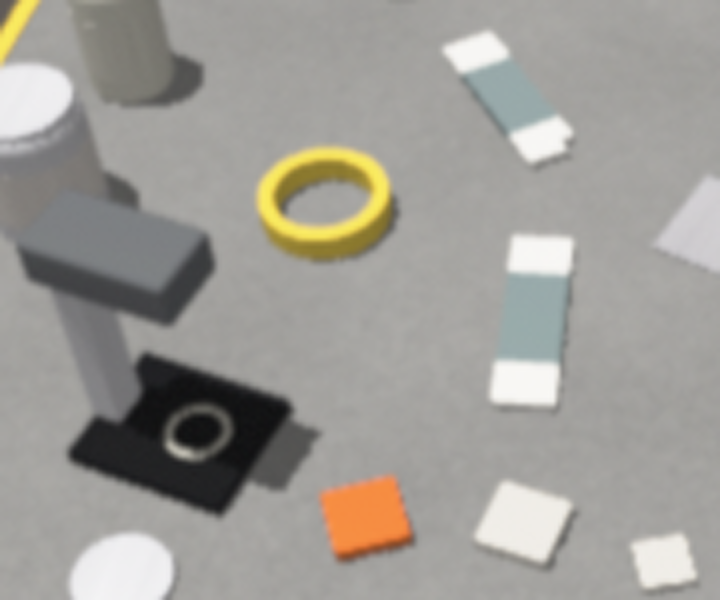

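The notched panel is the right one, notch at top-view (403,195). The notched corner is its lower-left end nearest the robot. The two cameras disagree by up to 10 mm in y, so I'll measure precisely and test for lens distortion with the straight bench edges.

```bash
python3 - <<'E'
from h import *
t=cv2.imread("pics/top0.png");s=cv2.imread("pics/side0.png")
def quad(n,im,x0,y0,x1,y1,z,mode):
    c=im[y0:y1,x0:x1].astype(int); b,g,r=c[...,0],c[...,1],c[...,2]
    m={'w':(c.min(2)>175),'p':(c.min(2)>175)|((b-r)>12),'o':(r-b)>100,'y':(r-b)>70}[mode].astype(np.uint8)
    k,l,st,ce=cv2.connectedComponentsWithStats(m); i=1+np.argmax(st[1:,4]); m=(l==i).astype(np.uint8)
    h=cv2.convexHull(cv2.findContours(m,0,1)[0][0]); 
    pts=[ray(n,(p[0][0]+x0,p[0][1]+y0),z)[:2] for p in h]
    rc=cv2.minAreaRect(np.float32(pts)*1000)
    print(n,mode,np.round(rc[0],1),np.round(rc[1],1),round(rc[2],1),'px area',st[i,4])
for a in [("tile",'w',.012,(284,192,308,214),(298,230,326,252)),("small",'w',.01,(283,223,300,238),(336,243,356,258)),("oran",'o',.012,(280,160,306,185),(255,225,288,252)),
 ("blank",'p',.008,(318,185,378,208),(298,165,328,214)),("panel",'p',.008,(390,158,442,200),(285,113,328,155)),("lid",'w',.006,(264,124,288,144),(194,240,226,268)),("tape",'y',.024,(355,130,392,164),(240,143,284,178))]:
    print(a[0]); quad("top",t,*a[3],a[2],a[1]); quad("side",s,*a[4],a[2],a[1])
# bench edge straightness
def edge(im,p,q,n=12):
    p,q=np.float64(p),np.float64(q); d=(q-p)/np.linalg.norm(q-p); nn=np.array([-d[1],d[0]]); out=[]
    for a in np.linspace(0.03,.97,n):
        c=p+a*(q-p); ks=np.arange(-9,9.1,.5); w=[]
        for k in ks:
            v=cv2.getRectSubPix(im,(1,1),tuple(map(float,c+k*nn)))[0,0].astype(float); w.append(max(0,v[2]-v[0]-60))
        w=np.array(w); out.append(round(float((w*ks).sum()/w.sum()),1) if w.sum()>0 else None)
    print(out)
edge(t,(57,57),(565,70)); edge(t,(57,57),(35,180)); edge(t,(565,70),(600,400)); edge(s,(230,40),(10,400)); edge(s,(230,40),(530,60))
print([ray("top",p,0).round(3)[:2] for p in((57,57),(565,70))],[ray("side",p,0).round(3)[:2] for p in((230,40),(530,60))])
E
```

```text
tile
top w [443.1  38.2] [50.7 49.4] 78.3 px area 214
side w [444.8  39.4] [52.4 51. ] 78.7 px area 333
small
top w [349.6  52.3] [33.2 35.3] 20.0 px area 107
side w [352.2  54.5] [38.  37.2] 18.8 px area 184
oran
top o [545.3  48.8] [51.  49.8] 28.0 px area 207
side o [546.3  52.7] [49.6 53.3] 26.1 px area 322
blank
top p [463.2 -81. ] [45.4 41.5] 1.4 px area 170
side p [ 471.6 -140. ] [ 49.2 166.7] 4.7 px area 682
panel
top p [ 568.1 -426.3] [46.5 38.7] 38.0 px area 142
side p [ 533.  -377.3] [ 51.2 167.8] 38.0 px area 472
lid
top w [687.7 118.2] [59.6 64.1] 1.6 px area 259
side w [689.9 118. ] [65.5 67.3] 20.5 px area 481
tape
top y [ 643.2 -227.2] [102.2  97.9] 0.2 px area 355
side y [ 644.5 -216.4] [100.9 112.3] 8.7 px area 518
[-1.6, -1.5, -1.6, -1.5, -1.5, -3.1, -1.4, -1.4, -1.3, -1.4, -1.3, -1.2]
[1.3, 1.1, 1.1, 0.9, 0.8, 0.7, 0.6, 0.6, 0.4, 0.3, 0.2, 0.1]
[1.1, 1.0, 1.0, None, None, None, None, None, 0.7, None, 0.6, 0.6]
[0.6, 0.7, 0.6, 0.5, 0.4, None, 0.2, 0.2, 0.1, 0.0, -0.1, -0.3]
[-1.3, -1.2, -1.0, None, None, None, -0.9, None, None, None, 0.1, 0.2]
[array([0.966, 0.936]), array([ 0.969, -0.948])] [array([ 0.971, -0.931]), array([-0.246, -0.941])]
```

```bash
python3 - <<'E'
from h import *
t=cv2.imread("pics/top0.png");s=cv2.imread("pics/side0.png")
def quad(n,im,x0,y0,x1,y1,z,f):
    c=im[y0:y1,x0:x1].astype(int); m=f(c).astype(np.uint8)
    m=cv2.morphologyEx(m,cv2.MORPH_CLOSE,np.ones((3,3)))
    k,l,st,ce=cv2.connectedComponentsWithStats(m); i=1+np.argmax(st[1:,4]); m=(l==i).astype(np.uint8)
    h=cv2.convexHull(cv2.findContours(m,0,1)[0][0])
    pts=[ray(n,(p[0][0]+x0,p[0][1]+y0),z)[:2] for p in h]
    rc=cv2.minAreaRect(np.float32(pts)*1000)
    print(n,np.round(rc[0],1),np.round(rc[1],1),round(rc[2],1),'px',st[i,4])
P=lambda c:(c.min(2)>165)|((c[...,0]-c[...,2])>6)
print("blank");quad("top",t,318,185,378,208,.008,P);quad("side",s,298,165,328,214,.008,P)
print("panel");quad("top",t,390,158,442,200,.008,P);quad("side",s,285,113,328,155,.008,P)
W=lambda c:c.min(2)>185
print("cab");quad("top",t,165,90,255,165,.085,lambda c:(c.min(2)>150)&((c[...,2]-c[...,0])<25));quad("side",s,110,260,240,390,.085,lambda c:c.min(2)>195)
B=lambda c:c.max(2)<50
print("base");
for n,C in (("top",[(253,58),(218,200),(98,170)]),("side",[(145,355),(292,405),(222,515),(70,455)])):
    o,k=((270,110),4.5) if n=="top" else ((180,110),4)
    print(n,[ray(n,((x-k/2+.5)/k+o[0],(y-k/2+.5)/k+o[1]),.012)[:2].round(4).tolist() for x,y in C])
a=crop(t,165,90,255,220,4.5); b=crop(s,110,255,310,395,2.2)
H=max(a.shape[0],b.shape[0]); a,b=[cv2.copyMakeBorder(i,0,H-i.shape[0],0,0,0) for i in(a,b)]
im=np.hstack([a,b])[:,:800]; print(a.shape,im.shape); cv2.imwrite("pics/c3.png",im)
E
```

```text
blank
top [ 468.3 -141.1] [ 47.3 163.9] 4.7 px 607
side [ 465.  -142.4] [ 66.  170.8] 5.7 px 759
panel
top [ 531.4 -377.9] [ 47.7 162.7] 37.2 px 565
side [ 534.1 -378.5] [ 54.5 171.1] 37.1 px 526
cab
top [677.9 328.2] [188.5 224.1] 3.6 px 3611
side [679.8 328.2] [186.9 221.1] 3.0 px 9048
base
top [[0.7333, -0.0613], [0.6159, -0.0363], [0.6377, 0.0579]]
side [[0.7329, -0.0571], [0.6181, -0.0293], [0.6383, 0.0668], [0.7539, 0.0356]]
(585, 405, 3) (585, 800, 3)
```

View pics/c3.png

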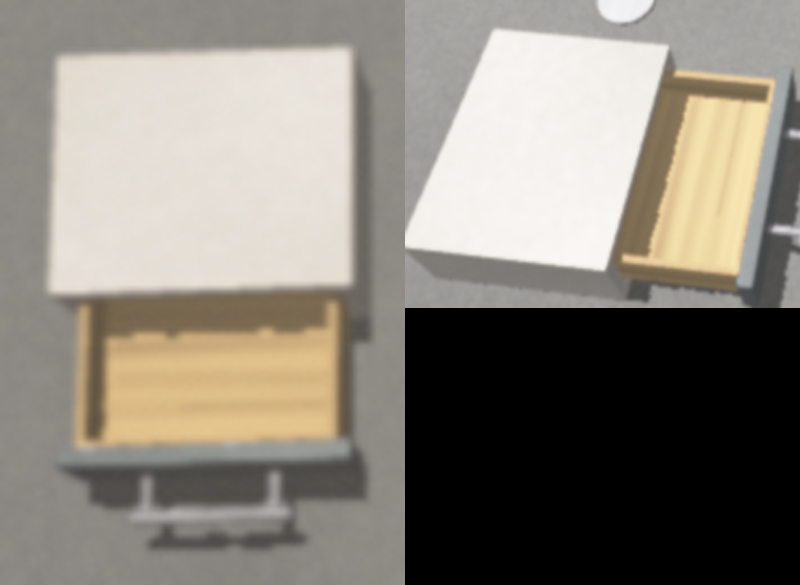

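The notched panel is at about (0.532,-0.378), yaw about 127°, and reader yaw is about -12.5°. Cabinet yaw is about 3.3°. In the crop, the handle bar ends are at top-view px (194.4,204.9) and (229.4,203.8). Next I'll measure the handle, drawer and ring, then move.

```bash
python3 - <<'E'
from h import *
t=cv2.imread("pics/top0.png");s=cv2.imread("pics/side0.png")
c=lambda x,y:((x-1.75)/4.5+165,(y-1.75)/4.5+90)
for nm,p,z in [("hL",(132,517),.05),("hR",(290,512),.05),("cabFL",(50,295),.085),("cabFR",(352,287),.085),("frontL_in",(75,446),.074),("frontR_in",(345,440),.074),("floorL",(105,440),.022),("floorR",(335,436),.022)]:
    print(nm,ray("top",c(*p),z).round(4)[:2])
for p in [(299,314),(293,365)]: print("side h",ray("side",p,.05).round(4)[:2])
# ring centroid: bright px inside black base
for n,im,b in(("top",t,(300,131,317,147)),("side",s,(219,208,241,228))):
    g=cv2.cvtColor(im,6)[b[1]:b[3],b[0]:b[2]].astype(float); m=(g>np.median(g)+18)&(g<999)
    ys,xs=np.nonzero(m); (e,ax,an)=cv2.fitEllipse(np.float32(np.c_[xs,ys])); print(n,"ring",e,ax,m.sum(),ray(n,(e[0]+b[0],e[1]+b[1]),.012).round(4), ray(n,((xs.min()+xs.max())/2+b[0],(ys.min()+ys.max())/2+b[1]),.012).round(4))
print(robot.tip_reach)
# side view of handle shut-out; IK checks
for P,y in [((.4435,.0385,.1),78.5),((.58,.33,.1),93),((.569,-.427,.08),127),((.55,.029,.134),-12.5),((.452,.05,.134),-12.5)]:
    print(P,y,[None if (q:=robot.ik(list(P),[180,0,yy])) is None else np.round(q,0) for yy in(y,y-180)])
E
```

```text
hL [0.4207 0.3691]
hR [0.4273 0.2539]
cabFL [0.5774 0.4306]
cabFR [0.5893 0.2114]
frontL_in [0.4679 0.4065]
frontR_in [0.4773 0.2119]
floorL [0.4833 0.4038]
floorR [0.4908 0.2304]
side h [0.4276 0.2624]
side h [0.418  0.3705]
top ring (7.762773036956787, 6.999124050140381) (10.403084754943848, 12.818525314331055) 35 [0.6738 0.0014 0.012 ] [0.6736 0.0059 0.012 ]
side ring (9.783501625061035, 9.662720680236816) (12.132129669189453, 15.741035461425781) 133 [0.6756 0.0036 0.012 ] [0.676  0.0049 0.012 ]
0.0726
(0.4435, 0.0385, 0.1) 78.5 [array([-12., -18., -39.,  70.,   0.,  90.]), array([-12., -18., -39.,  70.,   0., -90.])]
(0.58, 0.33, 0.1) 93 [array([ 18.,  21.,   1.,  70.,   0., 105.]), array([ 18.,  21.,   1.,  70.,   0., -75.])]
(0.569, -0.427, 0.08) 127 [array([-47.,  29.,  10.,  71.,   0.,   6.]), array([ -47.,   29.,   10.,   71.,    0., -174.])]
(0.55, 0.029, 0.134) -12.5 [array([ -11.,   -0.,  -19.,   72.,    0., -178.]), array([-11.,  -0., -19.,  72.,   0.,   2.])]
(0.452, 0.05, 0.134) -12.5 [array([ -10.,  -18.,  -35.,   73.,    0., -178.]), array([-10., -18., -35.,  73.,   0.,   2.])]
```

```bash
python3 - <<'E'
from h import *
robot.set_gripper(.064)
robot.move_pose([.4435,.0385,.13],[180,0,168.5])
robot.line_to([.4435,.0385,.085],vel=.15)
hit=robot.line_to([.4435,.0385,.058],vel=.03,guard=5)
o=robot.observe(); z=o["tool_pos"][2]; print(hit,o["tool_pos"],o["time"],o["gripper_width"])
robot.line_to([.4435,.0385,z+.004],vel=.05)
robot.set_gripper(.03)
o=robot.observe(); print(o["gripper_width"],o["gripper_force"],o["tool_pos"],o["time"],o["ft_force"])
robot.line_to([.4435,.0385,.2],vel=.15)
o=robot.observe(); print(o["gripper_width"],o["gripper_force"],o["tool_pos"],o["time"])
E
```

```text
True [0.4434486  0.03850611 0.0665588 ] 3.7833 0.06390683775101143
0.048320737249916215 62.472496032714844 [0.44360253 0.03848114 0.07074426] 4.3167 [-0.53419404 -0.53722728  3.95566495]
0.047903523031845675 61.916881799697876 [0.4430273  0.03858995 0.19888541] 5.3333
```

```bash
python3 - <<'E'
from h import *
robot.move_pose([.532,.3203,.2],[180,0,183.3])
cv2.imwrite("pics/d0.png",robot.grab_frame("side"))
robot.line_to([.532,.3203,.108],vel=.1)
hit=robot.line_to([.532,.3203,.087],vel=.02,guard=4)
o=robot.observe(); print(hit,o["tool_pos"],o["time"],o["ft_force"],o["gripper_width"])
t=robot.grab_frame("top"); s=robot.grab_frame("side")
a=crop(t,165,90,300,220,2.9);b=crop(s,110,220,310,395,2)
H=max(a.shape[0],b.shape[0]); a,b=[cv2.copyMakeBorder(i,0,H-i.shape[0],0,0,0) for i in(a,b)]
cv2.imwrite("pics/d1.png",np.hstack([a,b])[:600,:800])
E
```

```text
True [0.53211293 0.32025346 0.09280689] 8.325 [ 1.55530614 -0.01901663  3.74314212] 0.04835448886392917
```

View pics/d1.png

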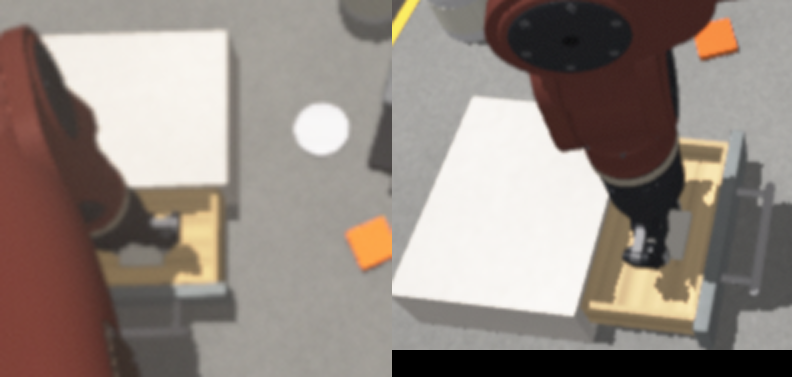

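The tile rests on the drawer floor inside the front wall: contact was at +22.1 mm, as expected. Next I'll release it and push the drawer shut.

```bash
python3 - <<'E'
from h import *
robot.set_gripper(.066)
p=robot.observe()["tool_pos"]
robot.line_to([p[0],p[1],.2],vel=.15)
cv2.imwrite("pics/e_top.png",robot.grab_frame("top"));
robot.set_gripper(0)
u=np.array([np.cos(np.radians(3.3)),np.sin(np.radians(3.3)),0]); h=np.array([.4235,.314,.105])
a=h-.05*u
robot.move_pose(list(a+[0,0,.06]),[180,0,183.3])
robot.line_to(list(a),vel=.15)
for i in range(4):
    hit=robot.line_to(list(a+.2*u) if False else list(h+.135*u),vel=.08,guard=10)
    o=robot.observe(); d=(o["tool_pos"]-h)@u; print(hit,d.round(4),o["ft_force"].round(1),o["time"])
    if not hit or d>.07: break
E
```

```text
True 0.0975 [-1.4 -0.3  0.1] 13.1833
```

```bash
python3 - <<'E'
from h import *
u=np.array([np.cos(np.radians(3.3)),np.sin(np.radians(3.3)),0]); p=np.array(robot.observe()["tool_pos"])
hit=robot.line_to(list(p+.02*u),vel=.02,guard=15); o=robot.observe(); print(hit,((o["tool_pos"]-p)@u).round(4),o["ft_force"].round(1))
q=np.array(o["tool_pos"]); robot.line_to(list(q-.03*u),vel=.1); q=q-.03*u
robot.line_to([q[0],q[1],.25],vel=.25)
robot.set_gripper(.085)
psi=-52.8; g=np.array([.532,-.378])-.062*np.array([np.cos(np.radians(127.2)),np.sin(np.radians(127.2))]); print(g)
robot.goto_joints(list(robot.ik([.5,-.2,.3],[180,0,psi])))
t=robot.grab_frame("top"); s=robot.grab_frame("side"); cv2.imwrite("pics/f_t.png",t)
a=crop(t,165,90,300,220,2.9);b=crop(s,110,220,310,395,2)
H=max(a.shape[0],b.shape[0]); a,b=[cv2.copyMakeBorder(i,0,H-i.shape[0],0,0,0) for i in(a,b)]
cv2.imwrite("pics/f1.png",np.hstack([a,b])[:600,:800]); o=robot.observe(); print(o["q"].round(1),o["time"])
E
```

```text
True 0.0001 [-0.3  0.2 -0.7]
[ 0.56948515 -0.42738485]
[ -35.7   -4.8   -5.7   89.1    0.  -162.9] 18.2833
```

View pics/f1.png

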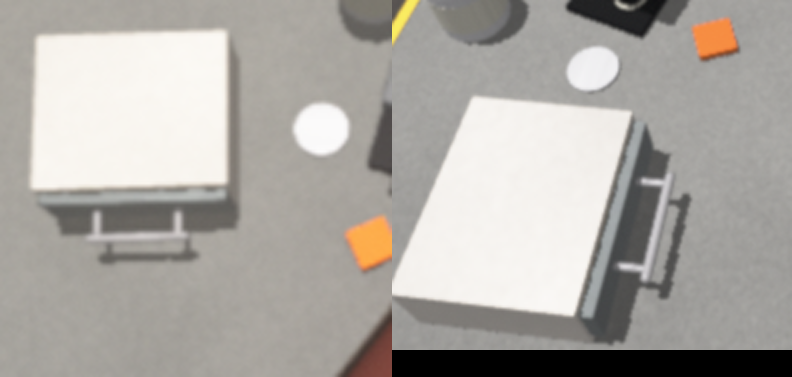

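The drawer looks shut, with its front against the cabinet and nothing else disturbed. I'll confirm that numerically from the handle shift while picking the panel.

```bash
python3 - <<'E'
from h import *
t=cv2.imread("pics/f_t.png"); t0=cv2.imread("pics/top0.png")
# bar row by brightness along columns between posts
for im,r in((t0,range(196,212)),(t,range(164,180))):
    g=cv2.cvtColor(im,6).astype(float); r=list(r); pk=[]
    for x in range(204,222):
        c=g[r,x]; w=np.clip(c-np.percentile(c,70),0,None); pk.append((w*np.array(r)).sum()/w.sum())
    v=np.median(pk); print(v,ray("top",(212.5,v),.05))
g=t[140:175,212]; print(cv2.cvtColor(t,6)[140:176,212].tolist())
robot.move_pose([.5695,-.4274,.15],[180,0,-52.8])
robot.set_gripper(.062)
robot.line_to([.5695,-.4274,.085],vel=.12)
hit=robot.line_to([.5695,-.4274,.058],vel=.03,guard=5)
o=robot.observe(); print(hit,o["tool_pos"],o["time"])
cv2.imwrite("pics/g_t.png",robot.grab_frame("top")); cv2.imwrite("pics/g_s.png",robot.grab_frame("side"))
cv2.imwrite("pics/g1.png",np.hstack([crop(cv2.imread("pics/g_t.png"),370,130,460,220,4.4),crop(cv2.imread("pics/g_s.png"),260,85,350,175,4.4)]))
E
```

```text
204.09234575784183 [0.42356168 0.30818081 0.05      ]
171.37066086821466 [0.53454583 0.31649927 0.05      ]
[245, 245, 245, 246, 246, 246, 246, 245, 245, 245, 245, 245, 245, 238, 192, 143, 160, 177, 171, 142, 109, 97, 96, 95, 98, 101, 102, 102, 101, 123, 174, 202, 183, 157, 158, 162]
True [ 0.56944094 -0.42735082  0.06714612] 21.0417
```

View pics/g1.png

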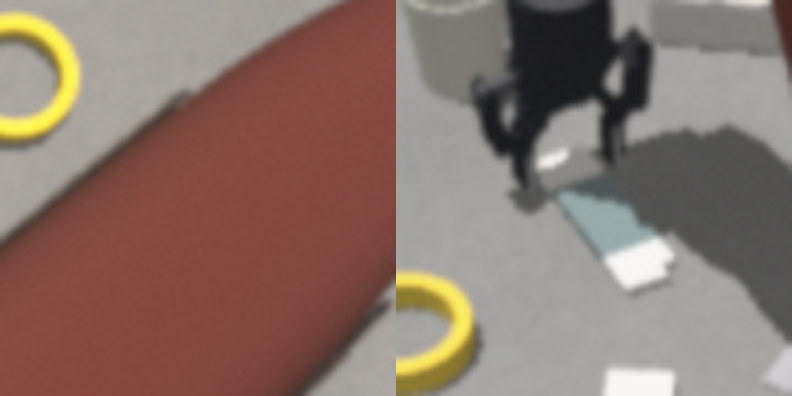

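The handle moved 111 mm to x≈0.534, which matches shut. The fingers straddle the plain end, and the notch is at the far end. Grasp and carry.

```bash
cat >> h.py <<'E'
F=np.array([.674,.0035]); RY=-12.5
E
python3 - <<'E'
from h import *
p=robot.observe()["tool_pos"]; zg=p[2]+.0035
robot.line_to([.5695,-.4274,zg],vel=.05)
robot.set_gripper(.03)
o=robot.observe(); print(o["gripper_width"],o["gripper_force"],o["tool_pos"],o["time"])
zg=o["tool_pos"][2]; print("zg",zg)
robot.line_to([.5695,-.4274,.3],vel=.2)
u=np.array([np.cos(np.radians(RY)),np.sin(np.radians(RY))]); pre=F-(.124+.11)*u; Z=zg-.004+.080
robot.move_pose([*pre,.3],[180,0,RY+180])
robot.line_to([*pre,Z],vel=.2)
o=robot.observe(); print(o["q"].round(1),o["tool_pos"],o["gripper_width"],o["time"],Z)
t=robot.grab_frame("top"); s=robot.grab_frame("side"); cv2.imwrite("pics/k_t.png",t); cv2.imwrite("pics/k_s.png",s)
cv2.imwrite("pics/k1.png",np.hstack([crop(t,270,120,350,230,5),crop(s,200,160,320,325,3.333)[:550]]))
E
```

```text
0.04294788206139687 62.99372647961718 [ 0.56964005 -0.42754704  0.07096075] 21.6917
zg 0.07096074813775469
[ -9.9 -19.8 -34.5  75.2   0.    2.6] [0.44615582 0.05401328 0.14811554] 0.0430864933593383 26.5167 0.14696074813775467
```

View pics/k1.png

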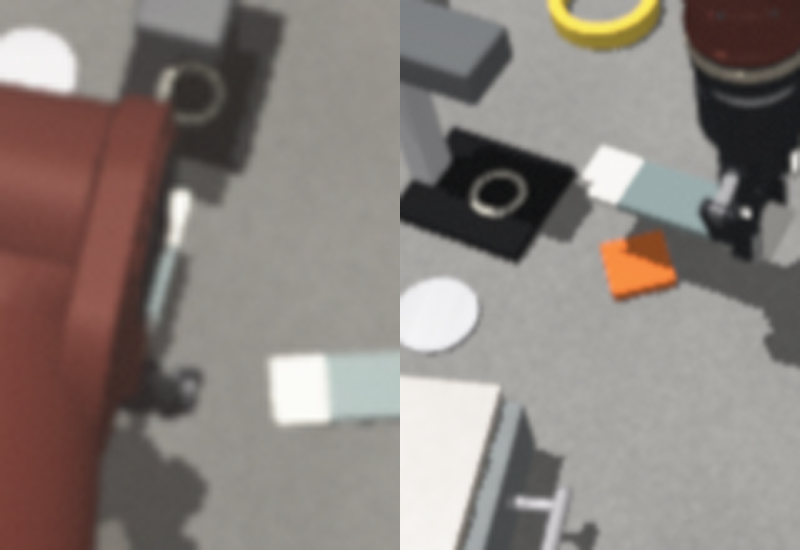

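The panel is held with its label end ahead of the reader. The side view shows the white label end at about px (261,212). I'll compare the predicted label outline with the seen one numerically.

```bash
python3 - <<'E'
from h import *
o=robot.observe(); p=o["tool_pos"]; print(p,o["tcp_rot"].round(2))
yaw=np.radians(o["tcp_rot"][2]-180); u=np.array([np.cos(yaw),np.sin(yaw),0]); v=np.array([-u[1],u[0],0])
c=np.array([*p[:2],p[2]-.0710+.008])+.062*u   # top-face centre
Q=[(.044,.0225),(.068,.0225),(.068,.0105),(.080,.0105),(.080,-.0225),(.044,-.0225)]
for n in("side","top"):
    P=proj(n,[c+a*u+b*v for a,b in Q]); print(n,P.round(1).tolist())
    im=cv2.imread(f"pics/k_{n[0]}.png"); x0,y0=(P.min(0)-6).astype(int); x1,y1=(P.max(0)+7).astype(int)
    m=(im[y0:y1,x0:x1].min(2)>170)
    pm=np.zeros(m.shape,np.uint8); cv2.fillPoly(pm,[np.round(P-[x0,y0]).astype(int)],1)
    print(x0,y0); 
    for r in range(m.shape[0]): print(''.join({(0,0):'.',(1,0):'W',(0,1):'p',(1,1):'#'}[(int(m[r,k]),int(pm[r,k]))] for k in range(m.shape[1])))
E
```

```text
[0.44642872 0.05396681 0.14847915] [1.7999e+02 1.3000e-01 1.6750e+02]
side [[264.4, 220.8], [255.8, 218.0], [258.0, 214.5], [253.8, 213.1], [259.9, 203.7], [272.6, 207.7]]
247 197
................................
................................
................................
................................
................................
................................
.............WWWW...............
............W##WWWWW............
...........W######WWWWW.........
..........WW##########WWW.......
..........W##############WW.....
.........W#################.....
........WW################......
........W#################......
.......W#################.......
.......W################W.......
.......p################........
.........W#############.........
..........############W.........
..........###########W..........
.........############...........
.........p##########W...........
...........########W............
..............#####.............
................pp..............
................................
................................
.............................
[... 228 characters left out ...]
..........
.............................
.............................
.............................
.............................
.............pp..............
.............pppppp..........
............pppppppppp.......
........ppp.ppppppppp##p.....
........pppppppppppp####.....
........pppppppppppp###W.....
........pppppppppppp###W.....
.......ppppppppppppp###W.....
.......ppppppppppppp##WW.....
.......ppppppppppppp##W......
.......ppppppppppppp##W......
..........pppppppppp##W......
..............pppppp#WW......
..................pp#W.......
....................W........
.............................
.............................
.............................
.............................
```

The prediction matches both views within about 1 px, so the panel is level and where expected. Insert it.

```bash
python3 - <<'E'
from h import *
u=np.array([np.cos(np.radians(RY)),np.sin(np.radians(RY))]); G=np.array([*(np.array([.6735,.0045])-.124*u),.1470]); cmd=G.copy()
print(robot.line_to(list(G),vel=.05,guard=6))
for i in range(2):
    robot.pause(.3); o=robot.observe(); e=G-o["tool_pos"]; print((e*1000).round(2),o["time"]); cmd=cmd+e; robot.line_to(list(cmd),vel=.02)
robot.pause(.5); o=robot.observe(); print(o["tool_pos"],o["tcp_rot"].round(2),o["gripper_width"],o["ft_force"].round(1),o["qvel"].round(2))
s=robot.grab_frame("side");t=robot.grab_frame("top"); cv2.imwrite("pics/m_s.png",s);cv2.imwrite("pics/m_t.png",t)
y=np.radians(o["tcp_rot"][2]-180); p=o["tool_pos"]; U=np.array([np.cos(y),np.sin(y),0]);V=np.array([-U[1],U[0],0])
c=np.array([*p[:2],p[2]-.0710+.008])+.062*U
im=crop(s,190,150,300,250,5)
for L in ([(.08,.0105),(.068,.0105),(.068,.0225),(-.02,.0225)],[(.08,.0105),(.08,-.0225),(-.02,-.0225)]):
    P=(proj("side",[c+a*U+b*V for a,b in L])-[190,150]+.5)*5; cv2.polylines(im,[P.astype(int)],False,(0,0,255),1)
# expected base plate outline (front at -60..) and head, relative to focus
f=np.array([.6735,.0045,0])
H=[f+a*U+b*V+np.array([0,0,z]) for a,b,z in[(-.028,.028,.19),(-.028,-.028,.19),(.053,-.028,.19),(.053,.028,.19)]]
cv2.polylines(im,[((proj("side",H)-[190,150]+.5)*5).astype(int)],True,(0,255,0),1)
it=crop(t,270,80,330,180,5)
cv2.polylines(it,[((proj("top",H)-[270,80]+.5)*5).astype(int)],True,(0,255,0),1)
cv2.imwrite("pics/m1.png",np.hstack([im,it[:500,:250]])[:600,:800])
E
```

```text
False
[ 0.03 -0.01 -0.03] 29.25
[-0.03  0.03  0.05] 29.8
[0.55242681 0.03136825 0.14700285] [-180.    -0.   167.5] 0.04312139709325231 [ 0.1 -0.4 -0.9] [-0.11 -0.02  0.   -0.02  0.   -0.08]
```

View pics/m1.png

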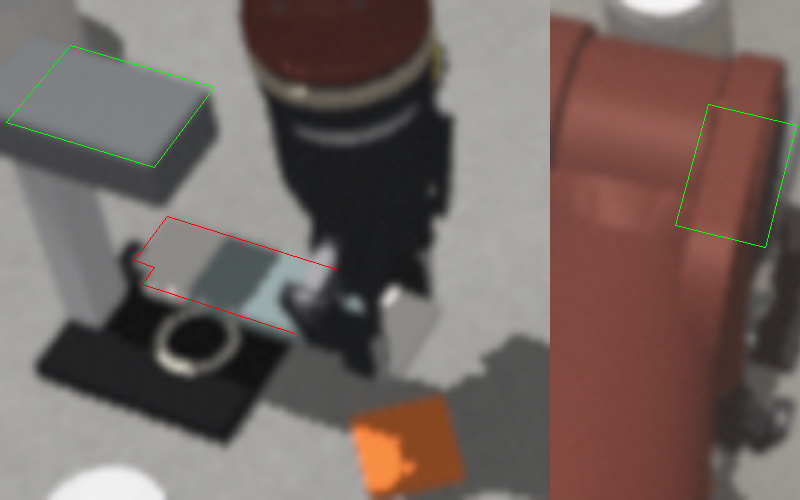

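The label outline and the reader-head outline both sit within about 1 px of prediction. The notched end is under the lens, clear of the base and head, so I'm handing it in.

```bash
python3 -c "
from plant import robot
print(robot.job_done())"
```

```text
the job is handed in; nothing more can be done
None
```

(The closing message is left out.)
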